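Find the loose manifold coupling by torque and flag it

ROBOT

A 7-joint arm with a two-finger parallel gripper is mounted at the origin on a cart in front of the work surface, level with it; the furniture and walls round the work are solid. World frame = base frame: x ahead of the robot, y to its left, z up, the work surface at z = 0. Lengths are in mm, angles in degrees, forces in N, time in s.
With the tool pointing down it reaches from about 425 to 875 mm from the base axis. Payload 4.7 kg.
Tool frame: the origin (TCP) lies at the very end of the fingers, on their centre line; the grasp point (between the pads) lies 19 mm behind it; z points along the fingers, y is the line along which they close (so a half turn about z gives the same grasp; the last joint's range is limited). The gripper opens to 87 mm and grips with 3 to 60 N. Pads are 19 mm wide; open, the fingers measure 117 mm over their backs; the gripper's body (75 mm by 190 mm) begins 51 mm behind the grasp point.
Start: joints at [-75.968, 18.392, -4.016, 83.108, 1.295, 78.541, -3.26], TCP at [148.718, 632.778, 222.587] pointing down, gripper open.
Joint ranges: [-163.93, 163.93], [-17.29, 119.83], [-79.2, 71.16], [3.27, 140.29], [-89.18, 269.18], [5.43, 117.66], [-154.24, 154.24]. Speed limits (degrees/s): [147.25, 147.25, 180, 180, 180, 180, 180].

INTERFACE

Orientations are given as [roll, pitch, yaw] about the fixed x, y, z axes, in that order (R = Rz(yaw) Ry(pitch) Rx(roll)).
In Python, from cell import r, eyes gives the robot as it stands.
- The arm moves only by the tool send_rows, never from a script. Its argument "steps" is a list of rows, each an object of numbers: "ax", "ay", "az": the turn, a rotation vector about the tool's x, y, z scaled (see below); "x", "y", "z": the shift along the tool's x, y, z scaled (see below); "hand": the gripper's target within -1 to 1 (fully open at 1, half-way at 0, shut at -1). A call has exactly 10 rows; each row shifts and turns the commanded pose from where the row before left it, along the tool's axes as they then stand; what a row does not reach is not made up. The controller multiplies each number of a shift by 0.02 m and each number of a turn by 4 degrees. A row lasts 1/10 s, in which the tool goes at most 50 mm and 8.59 degrees, less where a joint would pass 70% of its speed; a pose out of reach is approached as far as the arm can. A call with a number of a shift or a turn outside -1 to 1 is refused whole. A call with a gripper value outside its range is refused whole. The fingers move at their own pace and stop on an object; the grip force is fixed at half the most. Time passes only in rows, so rows that do not move let the fingers close, or fill a call up. It gives the time, the measured TCP pose, the force, the opening and the grip force at its end, in the units of the state.
- r.sense(): the state, without advancing time (a new reading comes with each control period).
- eyes.grab_frame(name): name is "scene" or "top" or "wrist"; returns a dict with "img" (480x640x3 uint8, blue, green, red), "range_z" (480x640 float32, mm along the optical axis (not along the pixel's ray), 0 where there is no reading), "fx", "fy", "cx", "cy" (pixels), "eye" and "rotation" of the camera in the world. Camera axes: x right, y down, z forward; pixel columns grow to the right and rows downward; lengths in mm; the calibration is good to about 2 mm. A picture is of the moment at which its call begins.
- r.finish_job(): hands the job in; it is judged then, once.
The state is a dict: "t": time; "joint_positions": joint angles; "joint_velocities": joint speeds; "joint_efforts": joint torques, N m; "eef_pos": TCP position; "tcp_rot": TCP orientation; "wrist_force": force on the tool from outside, world axes, zero at the start; "torque": the same for the moment, N m; "finger_gap": finger opening in mm; "grip_force": force on a finger pad.
Only numpy, scipy, OpenCV 4.12 (cv2) and the standard library are available. Lean on these libraries where they do the work, as an engineer would, in place of code of your own. Each camera call takes 0.05 s, during which the arm holds its last target. There are 200 camera calls.

TASK

One of the three lever couplings on the gas manifold has worked loose: test them by pushing the black grip at the lever's end sideways in the tightening direction only (clockwise seen from above) with about 12 N, never more than 22 N; a sound coupling holds, its lever only springs a little and must not be turned. When one gives way, push it on round until it comes up firm against its stop, then flag it by standing the red cap upright in the recess on top of that coupling's nut. Let go of everything and leave the vial, the dish and the tape where they are.

Things in the scene. Friction and masses are not known exactly. Their poses are not given: they have to be found in the camera images.
- port_a: one of three look-alike couplings, in any order, 110 mm apart on a fixed aluminium manifold bar (350 x 62 mm, top 30 mm above the table). Fixed; origin on the vertical turning axis at the bar's top, z up. At the start its lever points along its own -x (towards the robot); turning clockwise seen from above carries the lever's end to +y; a hard stop lies 0.5 rad clockwise from the start
- tip_a (a point): centre of the upright black grip (16 mm diameter, 34 mm tall, from 54 to 88 mm above the table) on the end of the lever of port_a, 55 mm from the turning axis; it moves with the lever (27 mm along its arc from start to stop)
- seat_a (a point): centre of the floor of the round open recess in the top of the nut (36 mm outside diameter) of port_a, on its turning axis; recess 28 mm inside diameter, 8 mm deep, its rim 71 mm and its floor 63 mm above the table; turns with the nut
- lever_a: lever of port_a with its grip: 9 mm steel rod along its -x, origin on the turning axis at the bar's top. Springy: its end gives 2 mm per 10 N of sideways push, and springs back, even when the coupling holds. A sound coupling holds beyond 22 N at the grip; a loose one slips at about 7 N at the grip and stays where it is pushed
- port_b: one of three look-alike couplings, in any order, 110 mm apart on a fixed aluminium manifold bar (350 x 62 mm, top 30 mm above the table). Fixed; origin on the vertical turning axis at the bar's top, z up. At the start its lever points along its own -x (towards the robot); turning clockwise seen from above carries the lever's end to +y; a hard stop lies 0.5 rad clockwise from the start
- tip_b (a point): centre of the upright black grip (16 mm diameter, 34 mm tall, from 54 to 88 mm above the table) on the end of the lever of port_b, 55 mm from the turning axis; it moves with the lever (27 mm along its arc from start to stop)
- seat_b (a point): centre of the floor of the round open recess in the top of the nut (36 mm outside diameter) of port_b, on its turning axis; recess 28 mm inside diameter, 8 mm deep, its rim 71 mm and its floor 63 mm above the table; turns with the nut
- lever_b: lever of port_b with its grip: 9 mm steel rod along its -x, origin on the turning axis at the bar's top. Springy: its end gives 2 mm per 10 N of sideways push, and springs back, even when the coupling holds. A sound coupling holds beyond 22 N at the grip; a loose one slips at about 7 N at the grip and stays where it is pushed
- port_c: one of three look-alike couplings, in any order, 110 mm apart on a fixed aluminium manifold bar (350 x 62 mm, top 30 mm above the table). Fixed; origin on the vertical turning axis at the bar's top, z up. At the start its lever points along its own -x (towards the robot); turning clockwise seen from above carries the lever's end to +y; a hard stop lies 0.5 rad clockwise from the start
- tip_c (a point): centre of the upright black grip (16 mm diameter, 34 mm tall, from 54 to 88 mm above the table) on the end of the lever of port_c, 55 mm from the turning axis; it moves with the lever (27 mm along its arc from start to stop)
- seat_c (a point): centre of the floor of the round open recess in the top of the nut (36 mm outside diameter) of port_c, on its turning axis; recess 28 mm inside diameter, 8 mm deep, its rim 71 mm and its floor 63 mm above the table; turns with the nut
- lever_c: lever of port_c with its grip: 9 mm steel rod along its -x, origin on the turning axis at the bar's top. Springy: its end gives 2 mm per 10 N of sideways push, and springs back, even when the coupling holds. A sound coupling holds beyond 22 N at the grip; a loose one slips at about 7 N at the grip and stays where it is pushed
- flag_mid (a point): centre (half-way up) of the small red plastic cap used as the flag: 19 mm diameter, 21 mm tall, 15 g, loose, standing upright on the table to the left of the bar; z is its axis, up. A tall fixed grey cabinet, taller than 0.2 m, stands close behind the bar (x 0.58 to 0.78 m, y -0.21 to 0.03 m in the robot frame): go round its front
- vial: bystander: capped sample vial with blue cap and amber contents, 28 mm diameter, 52 mm tall, loose; origin at the centre of its underside
- petri: bystander: clear round dish with lid, 60 mm diameter, 16 mm tall, loose; origin at the centre of its underside
- tape: bystander: blue roll of tape lying flat, 68 mm diameter, 18 mm tall, loose; origin at the centre of its underside
- flag: the same red cap; origin at the centre of its underside

How it is judged (in metres and radians):
On the way:
1. the loose coupling has been turned clockwise up to its stop, before the red cap is put on any coupling ((y of tip_a in the frame of port_a above 0.021 m or y of tip_b in the frame of port_b above 0.021 m or y of tip_c in the frame of port_c above 0.021 m) and horizontal distance between flag_mid and seat_a above 0.03 m and horizontal distance between flag_mid and seat_b above 0.03 m and horizontal distance between flag_mid and seat_c above 0.03 m), for 0.2 s.
At the end, for the whole second after the job is handed in: the loose coupling is at its clockwise stop (grip over 21 mm to +y of its port, 26 at the stop), the other grips under 8 mm from their starts, and the red cap stands at rest on the floor of the loose coupling's recess, within 7 mm of its axis, upright within 0.15 rad (((y of tip_a in the frame of port_a above 0.021 m and y of tip_b in the frame of port_b below 0.008 m and y of tip_c in the frame of port_c below 0.008 m and horizontal distance between flag_mid and seat_a below 0.007 m and distance between flag_mid and seat_a below 0.0145 m) or (y of tip_b in the frame of port_b above 0.021 m and y of tip_a in the frame of port_a below 0.008 m and y of tip_c in the frame of port_c below 0.008 m and horizontal distance between flag_mid and seat_b below 0.007 m and distance between flag_mid and seat_b below 0.0145 m) or (y of tip_c in the frame of port_c above 0.021 m and y of tip_a in the frame of port_a below 0.008 m and y of tip_b in the frame of port_b below 0.008 m and horizontal distance between flag_mid and seat_c below 0.007 m and distance between flag_mid and seat_c below 0.0145 m)) and angle between flag_mid's own z axis and vertical below 0.15 rad and linear speed of flag below 0.02 m/s); the robot touches nothing.
It fails at once if a lever pushed with more than 22 N (contact force between any of lever_a, lever_b, lever_c and anything else above 22 N).
It fails at once if two couplings turned (grips more than 8 mm clockwise) ((y of tip_a in the frame of port_a above 0.008 m and y of tip_b in the frame of port_b above 0.008 m) or (y of tip_b in the frame of port_b above 0.008 m and y of tip_c in the frame of port_c above 0.008 m) or (y of tip_a in the frame of port_a above 0.008 m and y of tip_c in the frame of port_c above 0.008 m)).
It fails at once if a coupling turned anticlockwise (grip more than 8 mm) (y of tip_a in the frame of port_a below -0.008 m or y of tip_b in the frame of port_b below -0.008 m or y of tip_c in the frame of port_c below -0.008 m).
It fails at once if the vial, dish or tape moved more than 20 mm or tipped (distance of any of vial, petri, tape from where it was at the start of the episode above 0.02 m or angle between any of vial, petri, tape's own z axis and vertical above 0.5 rad).
It also fails if it takes over 69 s, if anything falls off the work surface, if the arm or the gripper's body presses on something with over 40 N, if the wrist force passes 120 N, or if a joint passes its speed limit or range.

## Working session

There is one attempt and no reset: what is moved stays moved. The work goes in short steps, Python scripts to look and compute and a tool call to move; the robot and the scene stay as the last step left them, time stands still between calls to the robot, and variables do not carry over. Pictures are saved under pics/ and viewed, at most 10 in all, crops included, and the job is handed in when it is done.

Besides the shell and the picture viewer there is one more tool, called by a JSON object that holds its "api" and its "payload", one argument or row to a line. send_rows: Moves the arm, as the interface text tells. Shifts and turns lie within -1 to 1; 1 stands for 0.02 m of shift or 4 degrees of turn. Its arguments: {"type":"object","properties":{"steps":{"type":"array"}},"required":["steps"]}

```bash
mkdir -p pics; ls; cat > h.py <<'E'
import numpy as np, cv2
from cell import r, eyes
def ray(f,u,v):
    d=np.array([(u-f['cx'])/f['fx'],(v-f['cy'])/f['fy'],1.]); return np.array(f['rotation'])@d
def on(f,u,v,z):
    e=np.array(f['eye']); d=ray(f,u,v); return e+d*(z-e[2])/d[2]
def cloud(f):
    z=f['range_z'].astype(float); v,u=np.indices(z.shape)
    P=np.stack([(u-f['cx'])/f['fx']*z,(v-f['cy'])/f['fy']*z,z],-1)
    return P@np.array(f['rotation']).T+np.array(f['eye'])
E
python3 - <<'E'
from h import *
for n in ['top','scene']:
    f=eyes.grab_frame(n); np.savez(n+'0.npz',**f); cv2.imwrite(f'pics/{n}0.png',f['img']); print(n,f['eye'],f['fx'])
print(r.sense())
E
```

```text
pics
top [ 422.24274897  -79.11333905 1102.60047228] 513.2600348830632
scene [ 37.3983878  525.54567948 549.53442491] 490.26571890792167
{'t': 0.1, 'joint_positions': array([-75.96993294,  18.43519777,  -4.01772981,  83.16587914,
         1.29498399,  78.54053972,  -3.25950922]), 'joint_velocities': array([ 0.0069405 , -0.0131165 , -0.03492307, -0.16105347,  0.00437214,
       -0.0034087 ,  0.11187296]), 'joint_efforts': array([ 3.58750394e-04, -4.92569339e+01, -4.05359203e-01, -3.13398385e+01,
       -6.42529875e-02,  3.94243759e-02,  5.27764814e-05]), 'eef_pos': array([148.58820949, 632.29824428, 221.58462299]), 'tcp_rot': array([-1.79903620e+02,  4.62003281e-03,  1.66782060e+02]), 'wrist_force': array([-0.89191852, -0.22787515, -0.34591413]), 'torque': array([ 0.03076162,  0.03565188, -0.00323364]), 'grip_force': 0.0, 'finger_gap': 86.81274079504233}
```

View pics/top0.png

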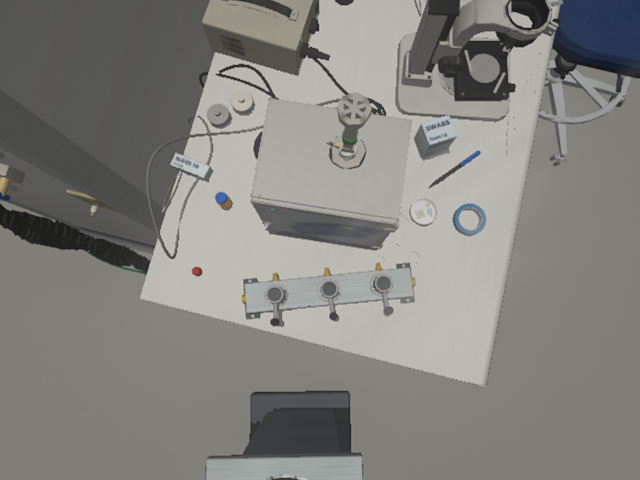

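View pics/scene0.png

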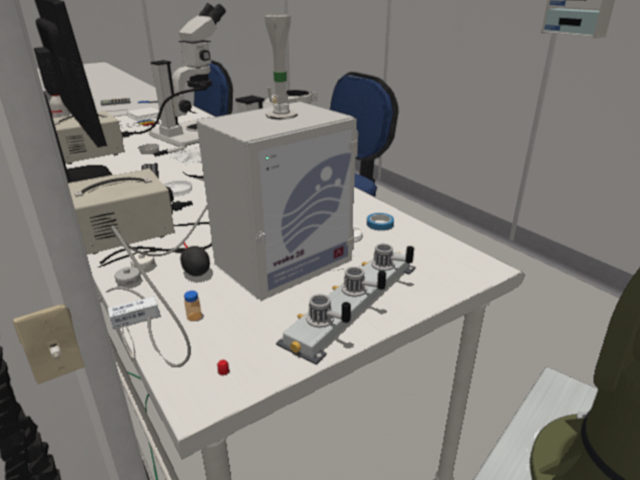

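The top view shows the bar with nuts at about (276,294), (330,289) and (383,284), black grips at (276,322), (334,316) and (388,310), and the red cap at (197,271). The scene view agrees, with the cap at (223,367) and grips at (346,312), (381,281) and (409,255).

```bash
python3 - <<'E'
from h import *
f=dict(np.load('top0.npz')); g=dict(np.load('scene0.npz'))
def comps(m,lo,hi):
    n,l,s,c=cv2.connectedComponentsWithStats(m.astype(np.uint8))
    return [(c[i],s[i]) for i in range(1,n) if lo<s[i,4]<hi]
for nm,q in(('top',f),('scene',g)):
    P=cloud(q); b,gg,rr=[q['img'][...,i].astype(int) for i in range(3)]
    for (u,v),s in comps((rr>120)&(gg<60)&(b<70),10,900):
        print(nm,'red',(u,v),s, on(q,u,v,21 if nm=='top' else 10.5).round(1), P[int(v),int(u)].round(1))
    reg=(P[...,0]>350)&(P[...,0]<620)&(abs(P[...,1])<300)
    m=reg&(P[...,2]>80)&(P[...,2]<95)&(P[...,0]<560)
    for (u,v),s in comps(m,8,2000): print(nm,'grip',(u,v),s,on(q,u,v,88).round(1))
    m=reg&(P[...,2]>66)&(P[...,2]<76)&(P[...,0]<560)
    for (u,v),s in comps(m,40,2000): print(nm,'rim',(u,v),s,on(q,u,v,71).round(1))
P=cloud(f)
m=(P[...,2]>24)&(P[...,2]<34)&(P[...,0]<600)&(P[...,0]>380)&(abs(P[...,1])<300)
print('bar',cv2.minAreaRect(P[m][:,:2].astype(np.float32)),m.sum())
c=cv2.resize(f['img'][250:340,180:430],None,fx=3.2,fy=3.2,interpolation=cv2.INTER_CUBIC); cv2.imwrite('pics/c.png',c)
E
```

```text
Traceback (most recent call last):
  File "h.py", line 10, in cloud
    return P@np.array(f['rotation']).T+np.array(f['eye'])
           ~~~~~~~~~~~~~~~~~~~~~~~~~~~^~~~~~~~~~~~~~~~~~~
ValueError: operands could not be broadcast together with shapes (480,640) (3,)
```

```bash
python3 - <<'E'
import numpy as np
for n in('top0','scene0'):
    f=np.load(n+'.npz')
    for k in f: 
        if k not in('img','range_z'): print(k,f[k])
E
```

```text
fx 513.2600348830632
fy 513.2600348830632
cx 324.8141752037131
cy 239.05551150783725
eye [ 422.24274897  -79.11333905 1102.60047228]
rotation [-170.9081113    -0.4453599   -90.94097747]
fx 490.26571890792167
fy 490.26571890792167
cx 316.74711252586405
cy 243.06353036736365
eye [ 37.3983878  525.54567948 549.53442491]
rotation [-118.75021407    0.35804728 -139.38168545]
```

Rotation is roll/pitch/yaw in degrees; convert.

```bash
sed -i "s/np.array(f\['rotation'\])/R(f)/; s/^from cell.*/&\nfrom scipy.spatial.transform import Rotation\ndef R(f): return Rotation.from_euler('xyz',f['rotation'],degrees=True).as_matrix()/" h.py
cat > m.py <<'E'
from h import *
f=dict(np.load('top0.npz')); g=dict(np.load('scene0.npz'))
def comps(m,lo,hi):
    n,l,s,c=cv2.connectedComponentsWithStats(m.astype(np.uint8))
    return [(c[i],s[i]) for i in range(1,n) if lo<s[i,4]<hi]
for nm,q in(('top',f),('scene',g)):
    P=cloud(q); b,gg,rr=[q['img'][...,i].astype(int) for i in range(3)]
    for (u,v),s in comps((rr>120)&(gg<60)&(b<70),10,900):
        print(nm,'red',(u,v),s, on(q,u,v,21 if nm=='top' else 10.5).round(1), P[int(v),int(u)].round(1))
    reg=(P[...,0]>350)&(P[...,0]<560)&(abs(P[...,1])<300)
    m=reg&(P[...,2]>80)&(P[...,2]<95)
    for (u,v),s in comps(m,8,2000): print(nm,'grip',(u,v),s,on(q,u,v,88).round(1))
    m=reg&(P[...,2]>66)&(P[...,2]<76)
    for (u,v),s in comps(m,40,2000): print(nm,'rim',(u,v),s,on(q,u,v,71).round(1))
P=cloud(f)
m=(P[...,2]>24)&(P[...,2]<34)&(P[...,0]<600)&(P[...,0]>380)&(abs(P[...,1])<300)
print('bar',cv2.minAreaRect(P[m][:,:2].astype(np.float32)),m.sum())
c=cv2.resize(f['img'][250:340,180:430],None,fx=3.2,fy=3.2,interpolation=cv2.INTER_CUBIC); cv2.imwrite('pics/c.png',c)
E
python3 m.py
```

```text
top red (np.float64(194.9090909090909), np.float64(270.90909090909093)) [193 268   6   7  22] [531.3 184.7  21. ] [533.5 187.2  19. ]
top grip (np.float64(167.66666666666666), np.float64(255.08333333333334)) [166 254   4   4  12] [556.9 223.1  88. ]
top grip (np.float64(388.52941176470586), np.float64(310.4313725490196)) [385 307   8   8  51] [ 440.9 -212.2   88. ]
top grip (np.float64(332.6862745098039), np.float64(316.2156862745098)) [329 313   8   8  51] [ 431.5 -102.5   88. ]
top grip (np.float64(273.5660377358491), np.float64(322.188679245283)) [270 319   8   8  53] [421.8  13.   88. ]
top rim (np.float64(382.7070707070707), np.float64(283.54545454545456)) [374 275  18  18  99] [ 494.9 -204.7   71. ]
top rim (np.float64(328.5145631067961), np.float64(288.7378640776699)) [320 280  18  18 103] [486.2 -95.6  71. ]
top rim (np.float64(274.1142857142857), np.float64(294.45714285714286)) [266 286  18  18 105] [476.6  13.4  71. ]
scene red (np.float64(222.0909090909091), np.float64(365.1948051948052)) [218 361  10  10  77] [533.5 181.2  10.5] [526.3 186.4  18.9]
scene grip (np.float64(
[... 393 characters left out ...]
  88. ]
scene rim (np.float64(383.17171717171715), np.float64(248.6060606060606)) [375 244  18  10  99] [ 491.6 -201.9   71. ]
scene rim (np.float64(353.8780487804878), np.float64(272.520325203252)) [345 267  19  12 123] [482.7 -93.2  71. ]
scene rim (np.float64(380.7073170731707), np.float64(281.7560975609756)) [377 278   9   7  41] [427.9 -99.2  71. ]
scene rim (np.float64(319.30065359477123), np.float64(301.26143790849676)) [309 294  21  15 153] [472.9  15.9  71. ]
scene rim (np.float64(345.27777777777777), np.float64(314.25925925925924)) [341 310  10   8  54] [417.9  16.2  71. ]
bar ((522.0003662109375, -25.12249755859375), (146.4846649169922, 498.8358154296875), 4.4325785636901855) 3861
```

View pics/c.png

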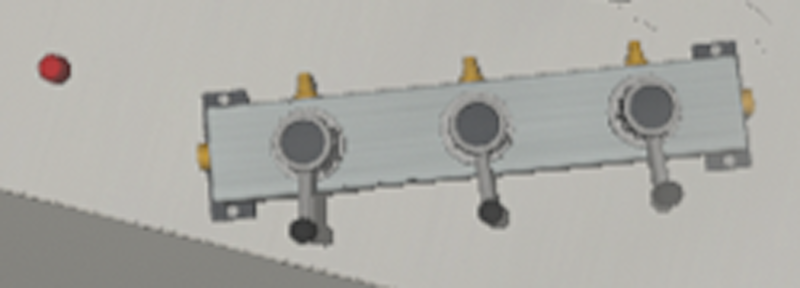

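The crop shows the three nuts with dark recess discs, the grips below them at about (303,229), (491,211) and (667,194), and the cap at (54,68). The nut spacing works out at 109.4 mm and the heights fit. Now I'll move to the right (-y) side of the left grip.

{"api": "send_rows", "payload": {
  "steps": [
    {"az": -1, "x": -1, "hand": -1},
    {"az": -1, "x": -1, "hand": -1},
    {"az": -1, "x": -1, "hand": -1},
    {"az": -0.3, "x": -1, "hand": -1},
    {"x": -1, "y": -1, "hand": -1},
    {"x": -1, "y": -1, "hand": -1},
    {"x": -1, "y": -1, "hand": -1},
    {"x": -1, "y": -1, "hand": -1},
    {"x": -1, "y": -1, "hand": -1},
    {"x": -1, "y": -1, "hand": -1}
  ]
}}

```text
invalid input
```

{"api": "send_rows", "payload": {
  "steps": [
    {"x": -1, "y": -1, "hand": -1},
    {"x": -1, "y": -1, "hand": -1},
    {"x": -1, "y": -1, "hand": -1},
    {"x": -1, "y": -1, "hand": -1},
    {"y": -1, "hand": -1},
    {"y": -1, "hand": -1},
    {"y": -1, "hand": -1},
    {"y": -1, "hand": -1},
    {"y": -1, "hand": -1},
    {"y": -1, "hand": -1}
  ]
}}

```text
invalid input
```

{"api": "send_rows", "payload": {
  "steps": [
    {"ax": 0, "ay": 0, "az": -1, "x": -1, "y": 0, "z": 0, "hand": -1},
    {"ax": 0, "ay": 0, "az": -1, "x": -1, "y": 0, "z": 0, "hand": -1},
    {"ax": 0, "ay": 0, "az": -1, "x": -1, "y": 0, "z": 0, "hand": -1},
    {"ax": 0, "ay": 0, "az": -0.3, "x": -1, "y": 0, "z": 0, "hand": -1},
    {"ax": 0, "ay": 0, "az": 0, "x": -1, "y": -1, "z": 0, "hand": -1},
    {"ax": 0, "ay": 0, "az": 0, "x": -1, "y": -1, "z": 0, "hand": -1},
    {"ax": 0, "ay": 0, "az": 0, "x": -1, "y": -1, "z": 0, "hand": -1},
    {"ax": 0, "ay": 0, "az": 0, "x": -1, "y": -1, "z": 0, "hand": -1},
    {"ax": 0, "ay": 0, "az": 0, "x": -1, "y": -1, "z": 0, "hand": -1},
    {"ax": 0, "ay": 0, "az": 0, "x": -1, "y": -1, "z": 0, "hand": -1}
  ]
}}

```text
t: 1.1
eef_pos: [348.4, 501.5, 222.0]
tcp_rot: [-180.0, -0.0, 180.0]
wrist_force: [0.5, 0.0, 0.1]
finger_gap: 14.8
grip_force: 0.0
```

{"api": "send_rows", "payload": {
  "steps": [
    {"ax": 0, "ay": 0, "az": 0, "x": -1, "y": -1, "z": 0, "hand": -1},
    {"ax": 0, "ay": 0, "az": 0, "x": -1, "y": -1, "z": 0, "hand": -1},
    {"ax": 0, "ay": 0, "az": 0, "x": -1, "y": -1, "z": 0, "hand": -1},
    {"ax": 0, "ay": 0, "az": 0, "x": -1, "y": -1, "z": 0, "hand": -1},
    {"ax": 0, "ay": 0, "az": 0, "x": 0, "y": -1, "z": 0, "hand": -1},
    {"ax": 0, "ay": 0, "az": 0, "x": 0, "y": -1, "z": 0, "hand": -1},
    {"ax": 0, "ay": 0, "az": 0, "x": 0, "y": -1, "z": 0, "hand": -1},
    {"ax": 0, "ay": 0, "az": 0, "x": 0, "y": -1, "z": 0, "hand": -1},
    {"ax": 0, "ay": 0, "az": 0, "x": 0, "y": -1, "z": 0, "hand": -1},
    {"ax": 0, "ay": 0, "az": 0, "x": 0, "y": -1, "z": 0, "hand": -1}
  ]
}}

```text
t: 2.1
eef_pos: [427.6, 301.2, 222.5]
tcp_rot: [-180.0, -0.0, 180.0]
wrist_force: [0.5, 0.0, -0.2]
finger_gap: 0.4
grip_force: 0.0
```

{"api": "send_rows", "payload": {
  "steps": [
    {"ax": 0, "ay": 0, "az": 0, "x": 0, "y": -1, "z": 0, "hand": -1},
    {"ax": 0, "ay": 0, "az": 0, "x": 0, "y": -1, "z": 0, "hand": -1},
    {"ax": 0, "ay": 0, "az": 0, "x": 0, "y": -1, "z": 0, "hand": -1},
    {"ax": 0, "ay": 0, "az": 0, "x": 0, "y": -1, "z": 0, "hand": -1},
    {"ax": 0, "ay": 0, "az": 0, "x": 0, "y": -1, "z": 0, "hand": -1},
    {"ax": 0, "ay": 0, "az": 0, "x": 0, "y": -1, "z": 0, "hand": -1},
    {"ax": 0, "ay": 0, "az": 0, "x": 0, "y": -1, "z": 0, "hand": -1},
    {"ax": 0, "ay": 0, "az": 0, "x": 0, "y": -1, "z": 0, "hand": -1},
    {"ax": 0, "ay": 0, "az": 0, "x": 0, "y": -1, "z": 0, "hand": -1},
    {"ax": 0, "ay": 0, "az": 0, "x": 0, "y": -1, "z": 0, "hand": -1}
  ]
}}

```text
t: 3.1
eef_pos: [427.4, 101.1, 222.6]
tcp_rot: [180.0, 0.0, 180.0]
wrist_force: [0.4, 0.5, -0.2]
finger_gap: 0.8
grip_force: 0.0
```

{"api": "send_rows", "payload": {
  "steps": [
    {"ax": 0, "ay": 0, "az": 0, "x": 0, "y": -1, "z": 0, "hand": -1},
    {"ax": 0, "ay": 0, "az": 0, "x": 0, "y": -1, "z": 0, "hand": -1},
    {"ax": 0, "ay": 0, "az": 0, "x": 0, "y": -1, "z": 0, "hand": -1},
    {"ax": 0, "ay": 0, "az": 0, "x": 0, "y": -1, "z": 0.5, "hand": -1},
    {"ax": 0, "ay": 0, "az": 0, "x": 0, "y": -1, "z": 0.5, "hand": -1},
    {"ax": 0, "ay": 0, "az": 0, "x": 0, "y": -1, "z": 0.5, "hand": -1},
    {"ax": 0, "ay": 0, "az": 0, "x": 0, "y": -0.5, "z": 0.5, "hand": -1},
    {"ax": 0, "ay": 0, "az": 0, "x": 0, "y": 0, "z": 1, "hand": -1},
    {"ax": 0, "ay": 0, "az": 0, "x": 0, "y": 0, "z": 1, "hand": -1},
    {"ax": 0, "ay": 0, "az": 0, "x": 0, "y": 0, "z": 0, "hand": -1}
  ]
}}

```text
t: 4.1
eef_pos: [425.3, -27.4, 140.2]
tcp_rot: [-180.0, -0.3, 180.0]
wrist_force: [-0.2, 0.6, -0.4]
finger_gap: 0.1
grip_force: 0.0
```

{"api": "send_rows", "payload": {
  "steps": [
    {"ax": 0, "ay": 0, "az": 0, "x": -0.2, "y": 0, "z": 0.5, "hand": -1},
    {"ax": 0, "ay": 0, "az": 0, "x": 0, "y": 0, "z": 0.5, "hand": -1},
    {"ax": 0, "ay": 0, "az": 0, "x": 0, "y": 0, "z": 0.5, "hand": -1},
    {"ax": 0, "ay": 0, "az": 0, "x": 0, "y": 0, "z": 0.5, "hand": -1},
    {"ax": 0, "ay": 0, "az": 0, "x": 0, "y": 0, "z": 0.5, "hand": -1},
    {"ax": 0, "ay": 0, "az": 0, "x": 0, "y": 0, "z": 0.5, "hand": -1},
    {"ax": 0, "ay": 0, "az": 0, "x": 0, "y": 0, "z": 0.5, "hand": -1},
    {"ax": 0, "ay": 0, "az": 0, "x": 0, "y": 0, "z": 0.2, "hand": -1},
    {"ax": 0, "ay": 0, "az": 0, "x": 0, "y": 0, "z": 0, "hand": -1},
    {"ax": 0, "ay": 0, "az": 0, "x": 0, "y": 0, "z": 0, "hand": -1}
  ]
}}

```text
t: 5.1
eef_pos: [431.8, -27.3, 68.7]
tcp_rot: [180.0, 0.0, 180.0]
wrist_force: [-0.5, -0.5, 0.6]
finger_gap: 0.7
grip_force: 0.0
```

```bash
python3 - <<'E'
from h import *
f=eyes.grab_frame('wrist'); cv2.imwrite('pics/w1.png',f['img']); g=eyes.grab_frame('scene')
cv2.imwrite('pics/s1.png',cv2.resize(g['img'][200:350,280:480],None,fx=4,fy=4)); print(r.sense()['eef_pos'])
E
```

```text
[432.04180393 -27.2861973   68.98939628]
```

View pics/s1.png

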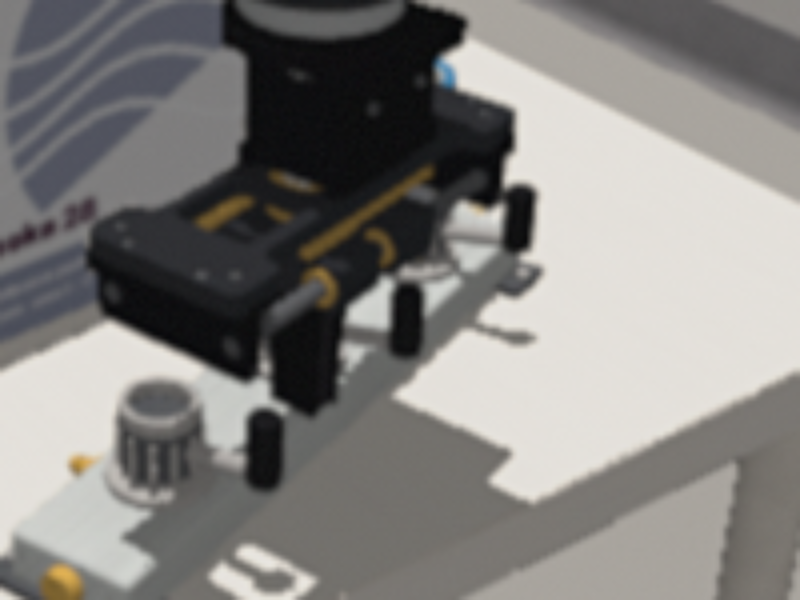

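The finger stands to the right of the left grip, which is at (265,450) in the crop. The finger needs to come nearer the robot and closer to the grip.

{"api": "send_rows", "payload": {
  "steps": [
    {"ax": 0, "ay": 0, "az": 0, "x": 0.1, "y": 0, "z": 0, "hand": -1},
    {"ax": 0, "ay": 0, "az": 0, "x": 0.1, "y": 0, "z": 0, "hand": -1},
    {"ax": 0, "ay": 0, "az": 0, "x": 0.1, "y": 0, "z": 0, "hand": -1},
    {"ax": 0, "ay": 0, "az": 0, "x": 0.1, "y": 0, "z": 0, "hand": -1},
    {"ax": 0, "ay": 0, "az": 0, "x": 0, "y": 0.1, "z": 0, "hand": -1},
    {"ax": 0, "ay": 0, "az": 0, "x": 0, "y": 0.1, "z": 0, "hand": -1},
    {"ax": 0, "ay": 0, "az": 0, "x": 0, "y": 0.1, "z": 0, "hand": -1},
    {"ax": 0, "ay": 0, "az": 0, "x": 0, "y": 0.1, "z": 0, "hand": -1},
    {"ax": 0, "ay": 0, "az": 0, "x": 0, "y": 0.1, "z": 0, "hand": -1},
    {"ax": 0, "ay": 0, "az": 0, "x": 0, "y": 0, "z": 0, "hand": -1}
  ]
}}

```text
t: 6.2
eef_pos: [423.6, -17.0, 68.5]
tcp_rot: [180.0, 0.0, -180.0]
wrist_force: [0.3, 0.0, -0.1]
finger_gap: 0.2
grip_force: 0.0
```

{"api": "send_rows", "payload": {
  "steps": [
    {"ax": 0, "ay": 0, "az": 0, "x": 0, "y": 0.05, "z": 0, "hand": -1},
    {"ax": 0, "ay": 0, "az": 0, "x": 0, "y": 0.05, "z": 0, "hand": -1},
    {"ax": 0, "ay": 0, "az": 0, "x": 0, "y": 0.05, "z": 0, "hand": -1},
    {"ax": 0, "ay": 0, "az": 0, "x": 0, "y": 0.05, "z": 0, "hand": -1},
    {"ax": 0, "ay": 0, "az": 0, "x": 0, "y": 0.05, "z": 0, "hand": -1},
    {"ax": 0, "ay": 0, "az": 0, "x": 0, "y": 0, "z": 0, "hand": -1},
    {"ax": 0, "ay": 0, "az": 0, "x": 0, "y": 0, "z": 0, "hand": -1},
    {"ax": 0, "ay": 0, "az": 0, "x": 0, "y": 0, "z": 0, "hand": -1},
    {"ax": 0, "ay": 0, "az": 0, "x": 0, "y": 0, "z": 0, "hand": -1},
    {"ax": 0, "ay": 0, "az": 0, "x": 0, "y": 0, "z": 0, "hand": -1}
  ]
}}

```text
t: 7.2
eef_pos: [423.6, -12.4, 68.6]
tcp_rot: [180.0, 0.0, 180.0]
wrist_force: [-0.0, -0.3, -0.1]
finger_gap: 0.1
grip_force: 0.0
```

{"api": "send_rows", "payload": {
  "steps": [
    {"ax": 0, "ay": 0, "az": 0, "x": 0, "y": 0.05, "z": 0, "hand": -1},
    {"ax": 0, "ay": 0, "az": 0, "x": 0, "y": 0.05, "z": 0, "hand": -1},
    {"ax": 0, "ay": 0, "az": 0, "x": 0, "y": 0.05, "z": 0, "hand": -1},
    {"ax": 0, "ay": 0, "az": 0, "x": 0, "y": 0, "z": 0, "hand": -1},
    {"ax": 0, "ay": 0, "az": 0, "x": 0, "y": 0, "z": 0, "hand": -1},
    {"ax": 0, "ay": 0, "az": 0, "x": 0, "y": 0, "z": 0, "hand": -1},
    {"ax": 0, "ay": 0, "az": 0, "x": 0, "y": 0, "z": 0, "hand": -1},
    {"ax": 0, "ay": 0, "az": 0, "x": 0, "y": 0, "z": 0, "hand": -1},
    {"ax": 0, "ay": 0, "az": 0, "x": 0, "y": 0, "z": 0, "hand": -1},
    {"ax": 0, "ay": 0, "az": 0, "x": 0, "y": 0, "z": 0, "hand": -1}
  ]
}}

```text
t: 8.2
eef_pos: [423.6, -9.3, 68.6]
tcp_rot: [180.0, 0.0, 180.0]
wrist_force: [-0.3, 0.6, -0.4]
finger_gap: 0.5
grip_force: 0.0
```

{"api": "send_rows", "payload": {
  "steps": [
    {"ax": 0, "ay": 0, "az": 0, "x": 0, "y": 0.05, "z": 0, "hand": -1},
    {"ax": 0, "ay": 0, "az": 0, "x": 0, "y": 0.05, "z": 0, "hand": -1},
    {"ax": 0, "ay": 0, "az": 0, "x": 0, "y": 0.05, "z": 0, "hand": -1},
    {"ax": 0, "ay": 0, "az": 0, "x": 0, "y": 0, "z": 0, "hand": -1},
    {"ax": 0, "ay": 0, "az": 0, "x": 0, "y": 0, "z": 0, "hand": -1},
    {"ax": 0, "ay": 0, "az": 0, "x": 0, "y": 0, "z": 0, "hand": -1},
    {"ax": 0, "ay": 0, "az": 0, "x": 0, "y": 0, "z": 0, "hand": -1},
    {"ax": 0, "ay": 0, "az": 0, "x": 0, "y": 0, "z": 0, "hand": -1},
    {"ax": 0, "ay": 0, "az": 0, "x": 0, "y": 0, "z": 0, "hand": -1},
    {"ax": 0, "ay": 0, "az": 0, "x": 0, "y": 0, "z": 0, "hand": -1}
  ]
}}

```text
t: 9.2
eef_pos: [423.6, -6.3, 68.6]
tcp_rot: [180.0, 0.0, 180.0]
wrist_force: [1.1, -0.3, -0.1]
finger_gap: 0.0
grip_force: 0.0
```

{"api": "send_rows", "payload": {
  "steps": [
    {"ax": 0, "ay": 0, "az": 0, "x": 0, "y": 0.05, "z": 0, "hand": -1},
    {"ax": 0, "ay": 0, "az": 0, "x": 0, "y": 0.05, "z": 0, "hand": -1},
    {"ax": 0, "ay": 0, "az": 0, "x": 0, "y": 0.05, "z": 0, "hand": -1},
    {"ax": 0, "ay": 0, "az": 0, "x": 0, "y": 0, "z": 0, "hand": -1},
    {"ax": 0, "ay": 0, "az": 0, "x": 0, "y": 0, "z": 0, "hand": -1},
    {"ax": 0, "ay": 0, "az": 0, "x": 0, "y": 0, "z": 0, "hand": -1},
    {"ax": 0, "ay": 0, "az": 0, "x": 0, "y": 0, "z": 0, "hand": -1},
    {"ax": 0, "ay": 0, "az": 0, "x": 0, "y": 0, "z": 0, "hand": -1},
    {"ax": 0, "ay": 0, "az": 0, "x": 0, "y": 0, "z": 0, "hand": -1},
    {"ax": 0, "ay": 0, "az": 0, "x": 0, "y": 0, "z": 0, "hand": -1}
  ]
}}

```text
t: 10.2
eef_pos: [423.5, -3.6, 68.5]
tcp_rot: [-180.0, -0.0, 180.0]
wrist_force: [-1.0, -4.0, 1.5]
finger_gap: 0.7
grip_force: 2.2
```

{"api": "send_rows", "payload": {
  "steps": [
    {"ax": 0, "ay": 0, "az": 0, "x": 0, "y": 0.05, "z": 0, "hand": -1},
    {"ax": 0, "ay": 0, "az": 0, "x": 0, "y": 0, "z": 0, "hand": -1},
    {"ax": 0, "ay": 0, "az": 0, "x": 0, "y": 0, "z": 0, "hand": -1},
    {"ax": 0, "ay": 0, "az": 0, "x": 0, "y": 0, "z": 0, "hand": -1},
    {"ax": 0, "ay": 0, "az": 0, "x": 0, "y": 0, "z": 0, "hand": -1},
    {"ax": 0, "ay": 0, "az": 0, "x": 0, "y": 0, "z": 0, "hand": -1},
    {"ax": 0, "ay": 0, "az": 0, "x": 0, "y": 0, "z": 0, "hand": -1},
    {"ax": 0, "ay": 0, "az": 0, "x": 0, "y": 0, "z": 0, "hand": -1},
    {"ax": 0, "ay": 0, "az": 0, "x": 0, "y": 0, "z": 0, "hand": -1},
    {"ax": 0, "ay": 0, "az": 0, "x": 0, "y": 0, "z": 0, "hand": -1}
  ]
}}

```text
t: 11.2
eef_pos: [423.5, -3.1, 68.5]
tcp_rot: [-179.9, -0.0, 180.0]
wrist_force: [-1.3, -5.8, 0.4]
finger_gap: 0.3
grip_force: 3.0
```

{"api": "send_rows", "payload": {
  "steps": [
    {"ax": 0, "ay": 0, "az": 0, "x": 0, "y": 0.05, "z": 0, "hand": -1},
    {"ax": 0, "ay": 0, "az": 0, "x": 0, "y": 0, "z": 0, "hand": -1},
    {"ax": 0, "ay": 0, "az": 0, "x": 0, "y": 0, "z": 0, "hand": -1},
    {"ax": 0, "ay": 0, "az": 0, "x": 0, "y": 0, "z": 0, "hand": -1},
    {"ax": 0, "ay": 0, "az": 0, "x": 0, "y": 0, "z": 0, "hand": -1},
    {"ax": 0, "ay": 0, "az": 0, "x": 0, "y": 0, "z": 0, "hand": -1},
    {"ax": 0, "ay": 0, "az": 0, "x": 0, "y": 0, "z": 0, "hand": -1},
    {"ax": 0, "ay": 0, "az": 0, "x": 0, "y": 0, "z": 0, "hand": -1},
    {"ax": 0, "ay": 0, "az": 0, "x": 0, "y": 0, "z": 0, "hand": -1},
    {"ax": 0, "ay": 0, "az": 0, "x": 0, "y": 0, "z": 0, "hand": -1}
  ]
}}

```text
t: 12.2
eef_pos: [423.4, -2.8, 68.6]
tcp_rot: [-179.9, -0.0, 179.9]
wrist_force: [-2.3, -7.7, 1.0]
finger_gap: 1.1
grip_force: 3.8
```

{"api": "send_rows", "payload": {
  "steps": [
    {"ax": 0, "ay": 0, "az": 0, "x": 0, "y": 0.1, "z": 0, "hand": -1},
    {"ax": 0, "ay": 0, "az": 0, "x": 0, "y": 0.025, "z": 0, "hand": -1},
    {"ax": 0, "ay": 0, "az": 0, "x": 0, "y": 0, "z": 0, "hand": -1},
    {"ax": 0, "ay": 0, "az": 0, "x": 0, "y": 0, "z": 0, "hand": -1},
    {"ax": 0, "ay": 0, "az": 0, "x": 0, "y": 0, "z": 0, "hand": -1},
    {"ax": 0, "ay": 0, "az": 0, "x": 0, "y": 0, "z": 0, "hand": -1},
    {"ax": 0, "ay": 0, "az": 0, "x": 0, "y": 0, "z": 0, "hand": -1},
    {"ax": 0, "ay": 0, "az": 0, "x": 0, "y": 0, "z": 0, "hand": -1},
    {"ax": 0, "ay": 0, "az": 0, "x": 0, "y": 0, "z": 0, "hand": -1},
    {"ax": 0, "ay": 0, "az": 0, "x": 0, "y": 0, "z": 0, "hand": -1}
  ]
}}

```text
t: 13.2
eef_pos: [423.3, -1.8, 68.5]
tcp_rot: [-179.8, -0.0, 179.9]
wrist_force: [-1.4, -11.9, 2.9]
finger_gap: 0.5
grip_force: 5.8
```

Left coupling holds at 12 N, so it is sound. On to the middle one.

{"api": "send_rows", "payload": {
  "steps": [
    {"ax": 0, "ay": 0, "az": 0, "x": 0, "y": -0.5, "z": 0, "hand": -1},
    {"ax": 0, "ay": 0, "az": 0, "x": 0, "y": 0, "z": -1, "hand": -1},
    {"ax": 0, "ay": 0, "az": 0, "x": 0, "y": 0, "z": -1, "hand": -1},
    {"ax": 0, "ay": 0, "az": 0, "x": -0.35, "y": -1, "z": -0.2, "hand": -1},
    {"ax": 0, "ay": 0, "az": 0, "x": 0, "y": -1, "z": 0, "hand": -1},
    {"ax": 0, "ay": 0, "az": 0, "x": 0, "y": -1, "z": 0, "hand": -1},
    {"ax": 0, "ay": 0, "az": 0, "x": 0, "y": -1, "z": 0, "hand": -1},
    {"ax": 0, "ay": 0, "az": 0, "x": 0, "y": -1, "z": 0, "hand": -1},
    {"ax": 0, "ay": 0, "az": 0, "x": 0, "y": -1, "z": 0.2, "hand": -1},
    {"ax": 0, "ay": 0, "az": 0, "x": 0, "y": 0, "z": 0, "hand": -1}
  ]
}}

```text
t: 14.2
eef_pos: [430.7, -130.2, 108.5]
tcp_rot: [180.0, 0.1, 179.8]
wrist_force: [0.2, 0.3, 0.4]
finger_gap: 0.5
grip_force: 0.0
```

{"api": "send_rows", "payload": {
  "steps": [
    {"ax": 0, "ay": 0, "az": 0, "x": 0, "y": 0, "z": 1, "hand": -1},
    {"ax": 0, "ay": 0, "az": 0, "x": 0, "y": 0, "z": 1, "hand": -1},
    {"ax": 0, "ay": 0, "az": 0, "x": 0, "y": 0, "z": 0, "hand": -1},
    {"ax": 0, "ay": 0, "az": 0, "x": 0, "y": 0.1, "z": 0, "hand": -1},
    {"ax": 0, "ay": 0, "az": 0, "x": 0, "y": 0.1, "z": 0, "hand": -1},
    {"ax": 0, "ay": 0, "az": 0, "x": 0, "y": 0, "z": 0, "hand": -1},
    {"ax": 0, "ay": 0, "az": 0, "x": 0, "y": 0, "z": 0, "hand": -1},
    {"ax": 0, "ay": 0, "az": 0, "x": 0, "y": 0, "z": 0, "hand": -1},
    {"ax": 0, "ay": 0, "az": 0, "x": 0, "y": 0, "z": 0, "hand": -1},
    {"ax": 0, "ay": 0, "az": 0, "x": 0, "y": 0, "z": 0, "hand": -1}
  ]
}}

```text
t: 15.2
eef_pos: [430.6, -124.9, 68.6]
tcp_rot: [180.0, 0.0, 180.0]
wrist_force: [0.7, -0.3, -0.7]
finger_gap: 0.6
grip_force: 0.0
```

{"api": "send_rows", "payload": {
  "steps": [
    {"ax": 0, "ay": 0, "az": 0, "x": 0, "y": 0.1, "z": 0, "hand": -1},
    {"ax": 0, "ay": 0, "az": 0, "x": 0, "y": 0.1, "z": 0, "hand": -1},
    {"ax": 0, "ay": 0, "az": 0, "x": 0, "y": 0.1, "z": 0, "hand": -1},
    {"ax": 0, "ay": 0, "az": 0, "x": 0, "y": 0, "z": 0, "hand": -1},
    {"ax": 0, "ay": 0, "az": 0, "x": 0, "y": 0, "z": 0, "hand": -1},
    {"ax": 0, "ay": 0, "az": 0, "x": 0, "y": 0, "z": 0, "hand": -1},
    {"ax": 0, "ay": 0, "az": 0, "x": 0, "y": 0, "z": 0, "hand": -1},
    {"ax": 0, "ay": 0, "az": 0, "x": 0, "y": 0, "z": 0, "hand": -1},
    {"ax": 0, "ay": 0, "az": 0, "x": 0, "y": 0, "z": 0, "hand": -1},
    {"ax": 0, "ay": 0, "az": 0, "x": 0, "y": 0, "z": 0, "hand": -1}
  ]
}}

```text
t: 16.2
eef_pos: [430.3, -119.5, 68.5]
tcp_rot: [-180.0, -0.0, 180.0]
wrist_force: [-2.4, -5.5, 0.8]
finger_gap: 0.5
grip_force: 2.6
```

{"api": "send_rows", "payload": {
  "steps": [
    {"ax": 0, "ay": 0, "az": 0, "x": 0, "y": 0.1, "z": 0, "hand": -1},
    {"ax": 0, "ay": 0, "az": 0, "x": 0, "y": 0, "z": 0, "hand": -1},
    {"ax": 0, "ay": 0, "az": 0, "x": 0, "y": 0, "z": 0, "hand": -1},
    {"ax": 0, "ay": 0, "az": 0, "x": 0, "y": 0, "z": 0, "hand": -1},
    {"ax": 0, "ay": 0, "az": 0, "x": 0, "y": 0, "z": 0, "hand": -1},
    {"ax": 0, "ay": 0, "az": 0, "x": 0, "y": 0, "z": 0, "hand": -1},
    {"ax": 0, "ay": 0, "az": 0, "x": 0, "y": 0, "z": 0, "hand": -1},
    {"ax": 0, "ay": 0, "az": 0, "x": 0, "y": 0, "z": 0, "hand": -1},
    {"ax": 0, "ay": 0, "az": 0, "x": 0, "y": 0, "z": 0, "hand": -1},
    {"ax": 0, "ay": 0, "az": 0, "x": 0, "y": 0, "z": 0, "hand": -1}
  ]
}}

```text
t: 17.2
eef_pos: [430.2, -118.8, 68.6]
tcp_rot: [-179.9, -0.0, 179.9]
wrist_force: [-1.2, -8.2, 1.6]
finger_gap: 0.6
grip_force: 4.1
```

{"api": "send_rows", "payload": {
  "steps": [
    {"ax": 0, "ay": 0, "az": 0, "x": 0, "y": 0.1, "z": 0, "hand": -1},
    {"ax": 0, "ay": 0, "az": 0, "x": 0, "y": 0, "z": 0, "hand": -1},
    {"ax": 0, "ay": 0, "az": 0, "x": 0, "y": 0, "z": 0, "hand": -1},
    {"ax": 0, "ay": 0, "az": 0, "x": 0, "y": 0, "z": 0, "hand": -1},
    {"ax": 0, "ay": 0, "az": 0, "x": 0, "y": 0, "z": 0, "hand": -1},
    {"ax": 0, "ay": 0, "az": 0, "x": 0, "y": 0, "z": 0, "hand": -1},
    {"ax": 0, "ay": 0, "az": 0, "x": 0, "y": 0, "z": 0, "hand": -1},
    {"ax": 0, "ay": 0, "az": 0, "x": 0, "y": 0, "z": 0, "hand": -1},
    {"ax": 0, "ay": 0, "az": 0, "x": 0, "y": 0, "z": 0, "hand": -1},
    {"ax": 0, "ay": 0, "az": 0, "x": 0, "y": 0, "z": 0, "hand": -1}
  ]
}}

```text
t: 18.2
eef_pos: [430.1, -118.1, 68.6]
tcp_rot: [-179.8, -0.0, 179.9]
wrist_force: [-2.4, -10.9, 0.4]
finger_gap: 0.6
grip_force: 5.6
```

The middle coupling also holds at about 11 N. On to the right one.

{"api": "send_rows", "payload": {
  "steps": [
    {"ax": 0, "ay": 0, "az": 0, "x": 0, "y": -0.5, "z": 0, "hand": -1},
    {"ax": 0, "ay": 0, "az": 0, "x": 0, "y": 0, "z": -1, "hand": -1},
    {"ax": 0, "ay": 0, "az": 0, "x": 0, "y": 0, "z": -1, "hand": -1},
    {"ax": 0, "ay": 0, "az": 0, "x": -0.55, "y": -1, "z": -0.2, "hand": -1},
    {"ax": 0, "ay": 0, "az": 0, "x": 0, "y": -1, "z": 0, "hand": -1},
    {"ax": 0, "ay": 0, "az": 0, "x": 0, "y": -1, "z": 0, "hand": -1},
    {"ax": 0, "ay": 0, "az": 0, "x": 0, "y": -1, "z": 0, "hand": -1},
    {"ax": 0, "ay": 0, "az": 0, "x": 0, "y": -1, "z": 0, "hand": -1},
    {"ax": 0, "ay": 0, "az": 0, "x": 0, "y": -0.7, "z": 0.2, "hand": -1},
    {"ax": 0, "ay": 0, "az": 0, "x": 0, "y": 0, "z": 0, "hand": -1}
  ]
}}

```text
t: 19.2
eef_pos: [441.4, -239.6, 108.3]
tcp_rot: [180.0, -0.0, 179.8]
wrist_force: [0.3, -0.5, 0.2]
finger_gap: 0.1
grip_force: 0.0
```

{"api": "send_rows", "payload": {
  "steps": [
    {"ax": 0, "ay": 0, "az": 0, "x": 0, "y": 0, "z": 1, "hand": -1},
    {"ax": 0, "ay": 0, "az": 0, "x": 0, "y": 0, "z": 1, "hand": -1},
    {"ax": 0, "ay": 0, "az": 0, "x": 0, "y": 0, "z": 0, "hand": -1},
    {"ax": 0, "ay": 0, "az": 0, "x": 0, "y": 0.1, "z": 0, "hand": -1},
    {"ax": 0, "ay": 0, "az": 0, "x": 0, "y": 0.1, "z": 0, "hand": -1},
    {"ax": 0, "ay": 0, "az": 0, "x": 0, "y": 0, "z": 0, "hand": -1},
    {"ax": 0, "ay": 0, "az": 0, "x": 0, "y": 0, "z": 0, "hand": -1},
    {"ax": 0, "ay": 0, "az": 0, "x": 0, "y": 0, "z": 0, "hand": -1},
    {"ax": 0, "ay": 0, "az": 0, "x": 0, "y": 0, "z": 0, "hand": -1},
    {"ax": 0, "ay": 0, "az": 0, "x": 0, "y": 0, "z": 0, "hand": -1}
  ]
}}

```text
t: 20.2
eef_pos: [441.5, -234.9, 68.6]
tcp_rot: [180.0, 0.0, 180.0]
wrist_force: [0.3, -0.3, -0.2]
finger_gap: 0.6
grip_force: 0.0
```

{"api": "send_rows", "payload": {
  "steps": [
    {"ax": 0, "ay": 0, "az": 0, "x": 0, "y": 0.1, "z": 0, "hand": -1},
    {"ax": 0, "ay": 0, "az": 0, "x": 0, "y": 0.1, "z": 0, "hand": -1},
    {"ax": 0, "ay": 0, "az": 0, "x": 0, "y": 0.1, "z": 0, "hand": -1},
    {"ax": 0, "ay": 0, "az": 0, "x": 0, "y": 0.1, "z": 0, "hand": -1},
    {"ax": 0, "ay": 0, "az": 0, "x": 0, "y": 0, "z": 0, "hand": -1},
    {"ax": 0, "ay": 0, "az": 0, "x": 0, "y": 0, "z": 0, "hand": -1},
    {"ax": 0, "ay": 0, "az": 0, "x": 0, "y": 0, "z": 0, "hand": -1},
    {"ax": 0, "ay": 0, "az": 0, "x": 0, "y": 0, "z": 0, "hand": -1},
    {"ax": 0, "ay": 0, "az": 0, "x": 0, "y": 0, "z": 0, "hand": -1},
    {"ax": 0, "ay": 0, "az": 0, "x": 0, "y": 0, "z": 0, "hand": -1}
  ]
}}

```text
t: 21.2
eef_pos: [441.0, -229.3, 68.6]
tcp_rot: [-179.8, 0.0, 179.9]
wrist_force: [-0.7, -6.4, -1.9]
finger_gap: 0.7
grip_force: 3.2
```

{"api": "send_rows", "payload": {
  "steps": [
    {"ax": 0, "ay": 0, "az": 0, "x": 0, "y": 0.1, "z": 0, "hand": -1},
    {"ax": 0, "ay": 0, "az": 0, "x": 0, "y": 0.1, "z": 0, "hand": -1},
    {"ax": 0, "ay": 0, "az": 0, "x": 0, "y": 0, "z": 0, "hand": -1},
    {"ax": 0, "ay": 0, "az": 0, "x": 0, "y": 0, "z": 0, "hand": -1},
    {"ax": 0, "ay": 0, "az": 0, "x": 0, "y": 0, "z": 0, "hand": -1},
    {"ax": 0, "ay": 0, "az": 0, "x": 0, "y": 0, "z": 0, "hand": -1},
    {"ax": 0, "ay": 0, "az": 0, "x": 0, "y": 0, "z": 0, "hand": -1},
    {"ax": 0, "ay": 0, "az": 0, "x": 0, "y": 0, "z": 0, "hand": -1},
    {"ax": 0, "ay": 0, "az": 0, "x": 0, "y": 0, "z": 0, "hand": -1},
    {"ax": 0, "ay": 0, "az": 0, "x": 0, "y": 0, "z": 0, "hand": -1}
  ]
}}

```text
t: 22.2
eef_pos: [440.3, -225.8, 68.6]
tcp_rot: [-179.8, -0.1, 179.9]
wrist_force: [-2.4, -7.0, 0.4]
finger_gap: 0.1
grip_force: 3.6
```

The right coupling slips at about 7 N, so it is the loose one. Pushing on towards its stop.

{"api": "send_rows", "payload": {
  "steps": [
    {"ax": 0, "ay": 0, "az": 0, "x": -0.05, "y": 0.1, "z": 0, "hand": -1},
    {"ax": 0, "ay": 0, "az": 0, "x": -0.05, "y": 0.1, "z": 0, "hand": -1},
    {"ax": 0, "ay": 0, "az": 0, "x": -0.05, "y": 0.1, "z": 0, "hand": -1},
    {"ax": 0, "ay": 0, "az": 0, "x": 0, "y": 0.1, "z": 0, "hand": -1},
    {"ax": 0, "ay": 0, "az": 0, "x": 0, "y": 0.1, "z": 0, "hand": -1},
    {"ax": 0, "ay": 0, "az": 0, "x": 0, "y": 0.1, "z": 0, "hand": -1},
    {"ax": 0, "ay": 0, "az": 0, "x": 0, "y": 0.1, "z": 0, "hand": -1},
    {"ax": 0, "ay": 0, "az": 0, "x": 0, "y": 0.1, "z": 0, "hand": -1},
    {"ax": 0, "ay": 0, "az": 0, "x": 0, "y": 0, "z": 0, "hand": -1},
    {"ax": 0, "ay": 0, "az": 0, "x": 0, "y": 0, "z": 0, "hand": -1}
  ]
}}

```text
t: 23.2
eef_pos: [442.2, -209.5, 68.3]
tcp_rot: [-179.8, -0.2, 179.9]
wrist_force: [-4.4, -7.4, 1.4]
finger_gap: 0.5
grip_force: 3.3
```

{"api": "send_rows", "payload": {
  "steps": [
    {"ax": 0, "ay": 0, "az": 0, "x": -0.05, "y": 0.1, "z": 0, "hand": -1},
    {"ax": 0, "ay": 0, "az": 0, "x": -0.05, "y": 0.1, "z": 0, "hand": -1},
    {"ax": 0, "ay": 0, "az": 0, "x": 0, "y": 0, "z": 0, "hand": -1},
    {"ax": 0, "ay": 0, "az": 0, "x": 0, "y": 0, "z": 0, "hand": -1},
    {"ax": 0, "ay": 0, "az": 0, "x": 0, "y": 0, "z": 0, "hand": -1},
    {"ax": 0, "ay": 0, "az": 0, "x": 0, "y": 0, "z": 0, "hand": -1},
    {"ax": 0, "ay": 0, "az": 0, "x": 0, "y": 0, "z": 0, "hand": -1},
    {"ax": 0, "ay": 0, "az": 0, "x": 0, "y": 0, "z": 0, "hand": -1},
    {"ax": 0, "ay": 0, "az": 0, "x": 0, "y": 0, "z": 0, "hand": -1},
    {"ax": 0, "ay": 0, "az": 0, "x": 0, "y": 0, "z": 0, "hand": -1}
  ]
}}

```text
t: 24.2
eef_pos: [444.3, -205.3, 68.2]
tcp_rot: [-179.8, -0.2, 179.9]
wrist_force: [-4.8, -6.5, 0.4]
finger_gap: 0.6
grip_force: 3.2
```

{"api": "send_rows", "payload": {
  "steps": [
    {"ax": 0, "ay": 0, "az": 0, "x": 0, "y": 0.1, "z": 0, "hand": -1},
    {"ax": 0, "ay": 0, "az": 0, "x": 0, "y": 0.05, "z": 0, "hand": -1},
    {"ax": 0, "ay": 0, "az": 0, "x": 0, "y": 0, "z": 0, "hand": -1},
    {"ax": 0, "ay": 0, "az": 0, "x": 0, "y": 0, "z": 0, "hand": -1},
    {"ax": 0, "ay": 0, "az": 0, "x": 0, "y": 0, "z": 0, "hand": -1},
    {"ax": 0, "ay": 0, "az": 0, "x": 0, "y": 0, "z": 0, "hand": -1},
    {"ax": 0, "ay": 0, "az": 0, "x": 0, "y": 0, "z": 0, "hand": -1},
    {"ax": 0, "ay": 0, "az": 0, "x": 0, "y": 0, "z": 0, "hand": -1},
    {"ax": 0, "ay": 0, "az": 0, "x": 0, "y": 0, "z": 0, "hand": -1},
    {"ax": 0, "ay": 0, "az": 0, "x": 0, "y": 0, "z": 0, "hand": -1}
  ]
}}

```text
t: 25.2
eef_pos: [444.8, -202.5, 68.3]
tcp_rot: [-179.8, -0.1, 179.9]
wrist_force: [-2.4, -7.0, -0.4]
finger_gap: 0.3
grip_force: 3.4
```

{"api": "send_rows", "payload": {
  "steps": [
    {"ax": 0, "ay": 0, "az": 0, "x": 0, "y": 0.1, "z": 0, "hand": -1},
    {"ax": 0, "ay": 0, "az": 0, "x": 0, "y": 0.05, "z": 0, "hand": -1},
    {"ax": 0, "ay": 0, "az": 0, "x": 0, "y": 0, "z": 0, "hand": -1},
    {"ax": 0, "ay": 0, "az": 0, "x": 0, "y": 0, "z": 0, "hand": -1},
    {"ax": 0, "ay": 0, "az": 0, "x": 0, "y": 0, "z": 0, "hand": -1},
    {"ax": 0, "ay": 0, "az": 0, "x": 0, "y": 0, "z": 0, "hand": -1},
    {"ax": 0, "ay": 0, "az": 0, "x": 0, "y": 0, "z": 0, "hand": -1},
    {"ax": 0, "ay": 0, "az": 0, "x": 0, "y": 0, "z": 0, "hand": -1},
    {"ax": 0, "ay": 0, "az": 0, "x": 0, "y": 0, "z": 0, "hand": -1},
    {"ax": 0, "ay": 0, "az": 0, "x": 0, "y": 0, "z": 0, "hand": -1}
  ]
}}

```text
t: 26.2
eef_pos: [445.0, -201.6, 68.4]
tcp_rot: [-179.6, -0.1, 179.8]
wrist_force: [-1.3, -12.2, -2.9]
finger_gap: 0.3
grip_force: 5.7
```

The lever is firm against its stop at 12 N. Backing off and heading for the cap.

{"api": "send_rows", "payload": {
  "steps": [
    {"ax": 0, "ay": 0, "az": 0, "x": 0, "y": -0.6, "z": 0, "hand": -1},
    {"ax": 0, "ay": 0, "az": 0, "x": 0, "y": 0, "z": -1, "hand": -1},
    {"ax": 0, "ay": 0, "az": 0, "x": 0, "y": 0, "z": -1, "hand": -1},
    {"ax": 0, "ay": 0, "az": 0, "x": 0, "y": 1, "z": -1, "hand": -1},
    {"ax": 0, "ay": 0, "az": 0, "x": 0, "y": 1, "z": -1, "hand": 0},
    {"ax": 0, "ay": 0, "az": 0, "x": 0, "y": 1, "z": 0, "hand": 0},
    {"ax": 0, "ay": 0, "az": 0, "x": 0, "y": 1, "z": 0, "hand": 0},
    {"ax": 0, "ay": 0, "az": 0, "x": 0, "y": 1, "z": 0, "hand": 0},
    {"ax": 0, "ay": 0, "az": 0, "x": 0, "y": 1, "z": 0, "hand": 0},
    {"ax": 0, "ay": 0, "az": 0, "x": 0, "y": 1, "z": 0, "hand": 0}
  ]
}}

```text
t: 27.2
eef_pos: [446.3, -67.5, 148.6]
tcp_rot: [179.9, 0.0, 180.0]
wrist_force: [0.2, 0.5, -0.9]
finger_gap: 39.4
grip_force: 0.0
```

{"api": "send_rows", "payload": {
  "steps": [
    {"ax": 0, "ay": 0, "az": 0, "x": 0, "y": 1, "z": 0, "hand": 0},
    {"ax": 0, "ay": 0, "az": 0, "x": 0, "y": 1, "z": 0, "hand": 0},
    {"ax": 0, "ay": 0, "az": 0, "x": 0, "y": 1, "z": 0, "hand": 0},
    {"ax": 0, "ay": 0, "az": 0, "x": 0, "y": 1, "z": 0, "hand": 0},
    {"ax": 0, "ay": 0, "az": 0, "x": 0, "y": 1, "z": 0, "hand": 0},
    {"ax": 0, "ay": 0, "az": 0, "x": 0, "y": 1, "z": 0, "hand": 0},
    {"ax": 0, "ay": 0, "az": 0, "x": 0, "y": 1, "z": 0, "hand": 0},
    {"ax": 0, "ay": 0, "az": 0, "x": 0, "y": 1, "z": 0, "hand": 0},
    {"ax": 0, "ay": 0, "az": 0, "x": -1, "y": 1, "z": 0, "hand": 0},
    {"ax": 0, "ay": 0, "az": 0, "x": -1, "y": 1, "z": 0, "hand": 0}
  ]
}}

```text
t: 28.2
eef_pos: [486.6, 132.7, 148.7]
tcp_rot: [179.9, -0.0, -180.0]
wrist_force: [0.6, -0.0, 0.4]
finger_gap: 43.6
grip_force: 0.0
```

{"api": "send_rows", "payload": {
  "steps": [
    {"ax": 0, "ay": 0, "az": 0, "x": -1, "y": 1, "z": 0, "hand": 0},
    {"ax": 0, "ay": 0, "az": 0, "x": -1, "y": 1, "z": 0, "hand": 0},
    {"ax": 0, "ay": 0, "az": 0, "x": 0, "y": 1, "z": 0.5, "hand": 0},
    {"ax": 0, "ay": 0, "az": 0, "x": 0, "y": 0, "z": 0.5, "hand": 0},
    {"ax": 0, "ay": 0, "az": 0, "x": 0, "y": 0, "z": 0.5, "hand": 0},
    {"ax": 0, "ay": 0, "az": 0, "x": 0, "y": 0, "z": 0, "hand": 0},
    {"ax": 0, "ay": 0, "az": 0, "x": 0, "y": 0, "z": 0, "hand": 0},
    {"ax": 0, "ay": 0, "az": 0, "x": 0, "y": 0, "z": 0, "hand": 0},
    {"ax": 0, "ay": 0, "az": 0, "x": 0, "y": 0, "z": 0, "hand": 0},
    {"ax": 0, "ay": 0, "az": 0, "x": 0, "y": 0, "z": 0, "hand": 0}
  ]
}}

```text
t: 29.2
eef_pos: [526.9, 191.0, 119.1]
tcp_rot: [180.0, 0.0, 180.0]
wrist_force: [0.2, 0.8, 0.4]
finger_gap: 43.6
grip_force: 0.0
```

```bash
cat > cap.py <<'E'
from h import *
import sys
for n in ('wrist','top','scene'):
    f=eyes.grab_frame(n); np.savez(n+sys.argv[1]+'.npz',**f); cv2.imwrite(f'pics/{n}{sys.argv[1]}.png',f['img'])
    b,g,rr=[f['img'][...,i].astype(int) for i in range(3)]
    m=((rr>100)&(g<rr*.45)&(b<rr*.45)).astype(np.uint8); k,l,s,c=cv2.connectedComponentsWithStats(m)
    if k<2: print(n,'no red'); continue
    P=cloud(f)
    for i in range(1,k):
        if s[i,4]<20: continue
        Q=P[l==i]; T=Q[Q[:,2]>np.percentile(Q[:,2],95)-3]
        print(n,c[i].round(1),s[i],'on21',on(f,*c[i],21).round(1),'topmean',T.mean(0).round(1),'bbox3d',((T.min(0)+T.max(0))/2).round(1),len(T))
print(f['eye'],r.sense()['eef_pos'],r.sense()['t'],r.sense()['finger_gap'])
E
python3 cap.py 2
```

```text
wrist [314.1 240.2] [302 226  26  30 540] on21 [527.6 184.6  21. ] topmean [530.1 184.5  21.7] bbox3d [491.1 184.5 149.8] 344
top no red
scene [222.8 367.7] [218 361  11  14 129] on21 [518.8 190.8  21. ] topmean [528.3 183.8  19.4] bbox3d [528.5 184.4  19.4] 39
[ 37.3983878  525.54567948 549.53442491] [526.78970259 191.15782565 118.818343  ] 29.35 43.379625225870136
```

View pics/wrist2.png

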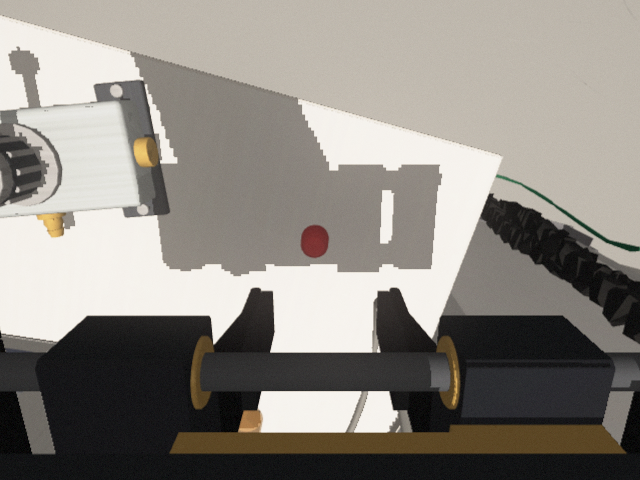

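```bash
python3 - <<'E'
from h import *
f=dict(np.load('wrist2.npz')); print(f['eye'],f['rotation'],f['fx'])
P=cloud(f); b,g,rr=[f['img'][...,i].astype(int) for i in range(3)]
m=(rr>100)&(g<rr*.45)&(b<rr*.45)
T=m&(P[...,2]>18)&(P[...,2]<25); v,u=np.where(T); (c,rad)=cv2.minEnclosingCircle(np.float32(np.c_[u,v]))
print(c,rad,len(u),on(f,*c,21),np.median(P[T],0), rad*(f['eye'][2]-21)/f['fx'])
E
```

```text
[443.80517032 191.35484872 281.38893085] [ 1.62332440e+02 -4.87168920e-02  8.99353882e+01] 425.0763903061678
(313.85394287109375, 243.47190856933594) 12.155336380004883 355 [529.83694558 184.43937411  21.        ] [530.33221622 184.49873815  20.12064431] 7.44599115893592
```

The wrist view shows the cap at (314,243) and the fingertips at about (262,295) and (388,295). The cap is at (530, 184.5). I'll descend to 12 mm, so the tips hold only its upper half, and close.

{"api": "send_rows", "payload": {
  "steps": [
    {"ax": 0, "ay": 0, "az": 0, "x": -0.15, "y": -0.33, "z": 1, "hand": 0},
    {"ax": 0, "ay": 0, "az": 0, "x": 0, "y": 0, "z": 1, "hand": 0},
    {"ax": 0, "ay": 0, "az": 0, "x": 0, "y": 0, "z": 1, "hand": 0},
    {"ax": 0, "ay": 0, "az": 0, "x": 0, "y": 0, "z": 1, "hand": 0},
    {"ax": 0, "ay": 0, "az": 0, "x": 0, "y": 0, "z": 0.8, "hand": 0},
    {"ax": 0, "ay": 0, "az": 0, "x": 0, "y": 0, "z": 0.5, "hand": 0},
    {"ax": 0, "ay": 0, "az": 0, "x": 0, "y": 0, "z": 0, "hand": 0},
    {"ax": 0, "ay": 0, "az": 0, "x": 0, "y": 0, "z": 0, "hand": 0},
    {"ax": 0, "ay": 0, "az": 0, "x": 0, "y": 0, "z": 0, "hand": 0},
    {"ax": 0, "ay": 0, "az": 0, "x": 0, "y": 0, "z": 0, "hand": 0}
  ]
}}

```text
t: 30.35
eef_pos: [530.4, 184.8, 13.6]
tcp_rot: [179.9, 0.1, 180.0]
wrist_force: [0.2, -0.8, 0.9]
finger_gap: 43.6
grip_force: 0.0
```

{"api": "send_rows", "payload": {
  "steps": [
    {"ax": 0, "ay": 0, "az": 0, "x": 0, "y": 0, "z": 0.1, "hand": 0},
    {"ax": 0, "ay": 0, "az": 0, "x": 0, "y": 0, "z": 0, "hand": -0.3},
    {"ax": 0, "ay": 0, "az": 0, "x": 0, "y": 0, "z": 0, "hand": -0.45},
    {"ax": 0, "ay": 0, "az": 0, "x": 0, "y": 0, "z": 0, "hand": -0.6},
    {"ax": 0, "ay": 0, "az": 0, "x": 0, "y": 0, "z": 0, "hand": -0.8},
    {"ax": 0, "ay": 0, "az": 0, "x": 0, "y": 0, "z": 0, "hand": -1},
    {"ax": 0, "ay": 0, "az": 0, "x": 0, "y": 0, "z": 0, "hand": -1},
    {"ax": 0, "ay": 0, "az": 0, "x": 0, "y": 0, "z": 0, "hand": -1},
    {"ax": 0, "ay": 0, "az": 0, "x": 0, "y": 0, "z": 0, "hand": -1},
    {"ax": 0, "ay": 0, "az": 0, "x": 0, "y": 0, "z": 0, "hand": -1}
  ]
}}

```text
t: 31.35
eef_pos: [529.7, 184.5, 10.6]
tcp_rot: [180.0, 0.0, 180.0]
wrist_force: [-0.0, -1.4, -0.2]
finger_gap: 17.9
grip_force: 30.0
```

The cap is held. Lifting, then back clear of the cabinet and across to the right nut.

{"api": "send_rows", "payload": {
  "steps": [
    {"ax": 0, "ay": 0, "az": 0, "x": 0, "y": 0, "z": -0.5, "hand": -1},
    {"ax": 0, "ay": 0, "az": 0, "x": 0, "y": 0, "z": -1, "hand": -1},
    {"ax": 0, "ay": 0, "az": 0, "x": 0, "y": 0, "z": -1, "hand": -1},
    {"ax": 0, "ay": 0, "az": 0, "x": 0, "y": 0, "z": -1, "hand": -1},
    {"ax": 0, "ay": 0, "az": 0, "x": 0, "y": 0, "z": -1, "hand": -1},
    {"ax": 0, "ay": 0, "az": 0, "x": 0, "y": 0, "z": -1, "hand": -1},
    {"ax": 0, "ay": 0, "az": 0, "x": 1, "y": -0.5, "z": -1, "hand": -1},
    {"ax": 0, "ay": 0, "az": 0, "x": 1, "y": -1, "z": 0, "hand": -1},
    {"ax": 0, "ay": 0, "az": 0, "x": 0.5, "y": -1, "z": 0, "hand": -1},
    {"ax": 0, "ay": 0, "az": 0, "x": 0, "y": -1, "z": 0, "hand": -1}
  ]
}}

```text
t: 32.35
eef_pos: [478.4, 114.2, 141.4]
tcp_rot: [179.9, 0.0, -180.0]
wrist_force: [0.5, -0.1, -0.7]
finger_gap: 17.5
grip_force: 30.0
```

{"api": "send_rows", "payload": {
  "steps": [
    {"ax": 0, "ay": 0, "az": 0, "x": 0, "y": -1, "z": 0, "hand": -1},
    {"ax": 0, "ay": 0, "az": 0, "x": 0, "y": -1, "z": 0, "hand": -1},
    {"ax": 0, "ay": 0, "az": 0, "x": 0, "y": -1, "z": 0, "hand": -1},
    {"ax": 0, "ay": 0, "az": 0, "x": 0, "y": -1, "z": 0, "hand": -1},
    {"ax": 0, "ay": 0, "az": 0, "x": 0, "y": -1, "z": 0, "hand": -1},
    {"ax": 0, "ay": 0, "az": 0, "x": 0, "y": -1, "z": 0, "hand": -1},
    {"ax": 0, "ay": 0, "az": 0, "x": 0, "y": -1, "z": 0, "hand": -1},
    {"ax": 0, "ay": 0, "az": 0, "x": 0, "y": -1, "z": 0, "hand": -1},
    {"ax": 0, "ay": 0, "az": 0, "x": 0, "y": -1, "z": 0, "hand": -1},
    {"ax": 0, "ay": 0, "az": 0, "x": 0, "y": -1, "z": 0, "hand": -1}
  ]
}}

```text
t: 33.35
eef_pos: [479.6, -86.4, 141.3]
tcp_rot: [180.0, 0.1, 180.0]
wrist_force: [0.3, -0.1, 0.1]
finger_gap: 17.6
grip_force: 30.0
```

{"api": "send_rows", "payload": {
  "steps": [
    {"ax": 0, "ay": 0, "az": 0, "x": 0, "y": -1, "z": 0, "hand": -1},
    {"ax": 0, "ay": 0, "az": 0, "x": 0, "y": -1, "z": 0, "hand": -1},
    {"ax": 0, "ay": 0, "az": 0, "x": 0, "y": -1, "z": 0, "hand": -1},
    {"ax": 0, "ay": 0, "az": 0, "x": 0, "y": -1, "z": 0, "hand": -1},
    {"ax": 0, "ay": 0, "az": 0, "x": 0, "y": -1, "z": 0, "hand": -1},
    {"ax": 0, "ay": 0, "az": 0, "x": 0, "y": -0.8, "z": 0, "hand": -1},
    {"ax": 0, "ay": 0, "az": 0, "x": 0, "y": 0, "z": 0, "hand": -1},
    {"ax": 0, "ay": 0, "az": 0, "x": 0, "y": 0, "z": 0, "hand": -1},
    {"ax": 0, "ay": 0, "az": 0, "x": 0, "y": 0, "z": 0, "hand": -1},
    {"ax": 0, "ay": 0, "az": 0, "x": 0, "y": 0, "z": 0, "hand": -1}
  ]
}}

```text
t: 34.35
eef_pos: [479.7, -200.2, 140.6]
tcp_rot: [180.0, 0.0, -179.9]
wrist_force: [-0.9, -0.1, -0.3]
finger_gap: 17.6
grip_force: 30.0
```

```bash
python3 cap.py 3; python3 - <<'E'
from h import *
f=dict(np.load('wrist3.npz')); P=cloud(f); print(f['eye'])
m=(P[...,2]>66)&(P[...,2]<75)&(abs(P[...,0]-493)<25)&(abs(P[...,1]+203)<25)
Q=P[m]; print(m.sum(),Q.min(0),Q.max(0)); v,u=np.where(m)
c,rad=cv2.minEnclosingCircle(np.float32(Q[:,:2])); print('rim',c,rad)
m2=(P[...,2]>58)&(P[...,2]<65.5)&(np.hypot(P[...,0]-c[0],P[...,1]-c[1])<16); print('floor',m2.sum(),np.median(P[m2],0) if m2.any() else '')
m3=(P[...,2]>78)&(P[...,2]<92)&(P[...,0]<470)
Q=P[m3]; print('grip',m3.sum(),np.median(Q,0) if len(Q) else '')
E
```

```text
wrist [324.6 315.7] [ 305  289   41   52 1624] on21 [ 545.8 -199.8   21. ] topmean [ 480.7 -199.9  150.6] bbox3d [ 442.8 -199.9  225.6] 983
top no red
[ 37.3983878  525.54567948 549.53442491] [ 479.62852199 -200.78667962  140.57349838] 34.5 17.846479268244813
[ 396.70945151 -200.06394803  302.92141807]
799 [ 478.05266925 -223.95874253   66.00031288] [ 508.99218612 -188.30815717   73.31038935]
rim (495.5223083496094, -206.04136657714844) 17.918418884277344
floor 1165 [ 495.82343965 -206.94552984   63.04717315]
grip 1659 [ 437.00556984 -110.68444947   87.50810861]
```

View pics/wrist3.png

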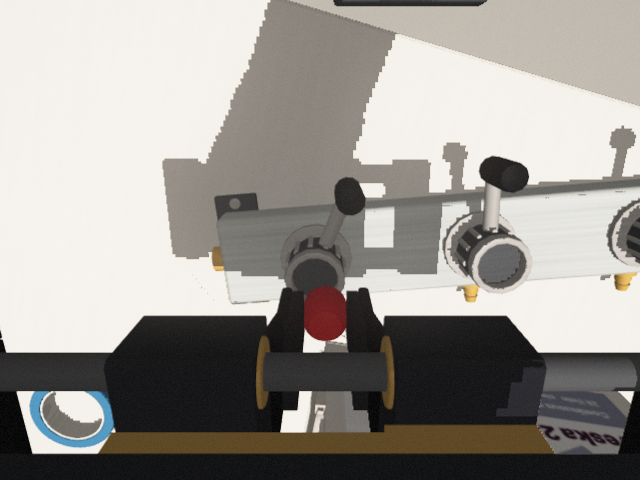

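The wrist view shows the cap gripped upright at (326,313), the right lever turned with its grip at (349,195), and its recess at (315,275). The rim fit gives a centre of (495.5, -206) and a radius of 17.9 mm, as it should be. Moving over it and part-way down.

{"api": "send_rows", "payload": {
  "steps": [
    {"ax": 0, "ay": 0, "az": 0, "x": -0.78, "y": -0.26, "z": 0, "hand": -1},
    {"ax": 0, "ay": 0, "az": 0, "x": 0, "y": 0, "z": 1, "hand": -1},
    {"ax": 0, "ay": 0, "az": 0, "x": 0, "y": 0, "z": 1, "hand": -1},
    {"ax": 0, "ay": 0, "az": 0, "x": 0, "y": 0, "z": 0.5, "hand": -1},
    {"ax": 0, "ay": 0, "az": 0, "x": 0, "y": 0, "z": 0, "hand": -1},
    {"ax": 0, "ay": 0, "az": 0, "x": 0, "y": 0, "z": 0, "hand": -1},
    {"ax": 0, "ay": 0, "az": 0, "x": 0, "y": 0, "z": 0, "hand": -1},
    {"ax": 0, "ay": 0, "az": 0, "x": 0, "y": 0, "z": 0, "hand": -1},
    {"ax": 0, "ay": 0, "az": 0, "x": 0, "y": 0, "z": 0, "hand": -1},
    {"ax": 0, "ay": 0, "az": 0, "x": 0, "y": 0, "z": 0, "hand": -1}
  ]
}}

```text
t: 35.5
eef_pos: [495.4, -206.7, 90.9]
tcp_rot: [180.0, 0.0, 180.0]
wrist_force: [-0.6, 0.5, -0.5]
finger_gap: 17.5
grip_force: 30.0
```

```bash
python3 cap.py 4; python3 - <<'E'
import cv2
a=cv2.imread('pics/wrist4.png')[180:380,200:440]; b=cv2.imread('pics/scene4.png')[200:300,340:440]
cv2.imwrite('pics/d.png',cv2.hconcat([cv2.resize(a,(400,333)),cv2.resize(b,(333,333))]))
E
```

```text
wrist [324.6 316.3] [ 305  290   41   50 1544] on21 [ 535.6 -206.4   21. ] topmean [ 495.5 -206.3  102.3] bbox3d [ 458.2 -206.2  175.9] 965
top no red
[ 37.3983878  525.54567948 549.53442491] [ 495.16437155 -206.66936646   90.66276339] 35.65 17.956452845077457
```

View pics/d.png

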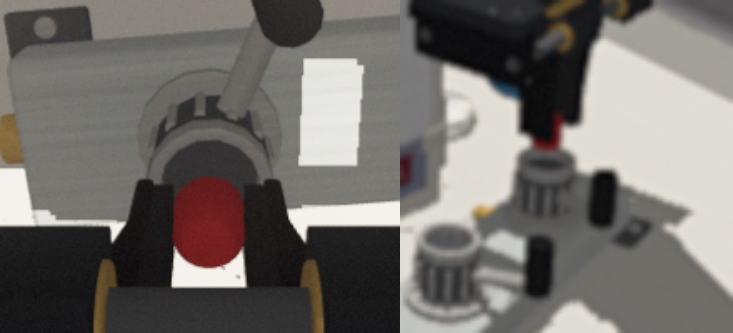

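In both views the cap hangs centred over the recess, at (208,222) against a nut centre of about (213,165) in the left half. Lowering.

{"api": "send_rows", "payload": {
  "steps": [
    {"ax": 0, "ay": 0, "az": 0, "x": 0, "y": 0, "z": 0.2, "hand": -1},
    {"ax": 0, "ay": 0, "az": 0, "x": 0, "y": 0, "z": 0.2, "hand": -1},
    {"ax": 0, "ay": 0, "az": 0, "x": 0, "y": 0, "z": 0.2, "hand": -1},
    {"ax": 0, "ay": 0, "az": 0, "x": 0, "y": 0, "z": 0.1, "hand": -1},
    {"ax": 0, "ay": 0, "az": 0, "x": 0, "y": 0, "z": 0.05, "hand": -1},
    {"ax": 0, "ay": 0, "az": 0, "x": 0, "y": 0, "z": 0, "hand": -1},
    {"ax": 0, "ay": 0, "az": 0, "x": 0, "y": 0, "z": 0, "hand": -1},
    {"ax": 0, "ay": 0, "az": 0, "x": 0, "y": 0, "z": 0, "hand": -1},
    {"ax": 0, "ay": 0, "az": 0, "x": 0, "y": 0, "z": 0, "hand": -1},
    {"ax": 0, "ay": 0, "az": 0, "x": 0, "y": 0, "z": 0, "hand": -1}
  ]
}}

```text
t: 36.65
eef_pos: [495.2, -206.7, 75.6]
tcp_rot: [180.0, 0.0, 180.0]
wrist_force: [0.4, 0.3, -0.5]
finger_gap: 17.8
grip_force: 30.0
```

{"api": "send_rows", "payload": {
  "steps": [
    {"ax": 0, "ay": 0, "az": 0, "x": 0, "y": 0, "z": 0.08, "hand": -1},
    {"ax": 0, "ay": 0, "az": 0, "x": 0, "y": 0, "z": 0, "hand": -1},
    {"ax": 0, "ay": 0, "az": 0, "x": 0, "y": 0, "z": 0, "hand": -1},
    {"ax": 0, "ay": 0, "az": 0, "x": 0, "y": 0, "z": 0, "hand": -1},
    {"ax": 0, "ay": 0, "az": 0, "x": 0, "y": 0, "z": 0, "hand": -1},
    {"ax": 0, "ay": 0, "az": 0, "x": 0, "y": 0, "z": 0, "hand": -1},
    {"ax": 0, "ay": 0, "az": 0, "x": 0, "y": 0, "z": 0, "hand": -1},
    {"ax": 0, "ay": 0, "az": 0, "x": 0, "y": 0, "z": 0, "hand": -1},
    {"ax": 0, "ay": 0, "az": 0, "x": 0, "y": 0, "z": 0, "hand": -1},
    {"ax": 0, "ay": 0, "az": 0, "x": 0, "y": 0, "z": 0, "hand": -1}
  ]
}}

```text
t: 37.65
eef_pos: [495.1, -206.6, 73.9]
tcp_rot: [180.0, 0.0, 180.0]
wrist_force: [-0.6, -0.4, -0.6]
finger_gap: 17.4
grip_force: 30.0
```

{"api": "send_rows", "payload": {
  "steps": [
    {"ax": 0, "ay": 0, "az": 0, "x": 0, "y": 0, "z": 0.03, "hand": -1},
    {"ax": 0, "ay": 0, "az": 0, "x": 0, "y": 0, "z": 0, "hand": -0.5},
    {"ax": 0, "ay": 0, "az": 0, "x": 0, "y": 0, "z": 0, "hand": -0.4},
    {"ax": 0, "ay": 0, "az": 0, "x": 0, "y": 0, "z": 0, "hand": -0.2},
    {"ax": 0, "ay": 0, "az": 0, "x": 0, "y": 0, "z": 0, "hand": 0},
    {"ax": 0, "ay": 0, "az": 0, "x": 0, "y": 0, "z": 0, "hand": 0},
    {"ax": 0, "ay": 0, "az": 0, "x": 0, "y": 0, "z": 0, "hand": 0},
    {"ax": 0, "ay": 0, "az": 0, "x": 0, "y": 0, "z": -0.5, "hand": 0},
    {"ax": 0, "ay": 0, "az": 0, "x": 0, "y": 0, "z": -1, "hand": 0},
    {"ax": 0, "ay": 0, "az": 0, "x": 0, "y": 0, "z": -1, "hand": 0}
  ]
}}

```text
t: 38.65
eef_pos: [494.9, -206.8, 124.3]
tcp_rot: [-180.0, -0.0, 180.0]
wrist_force: [0.6, 0.5, 0.5]
finger_gap: 43.7
grip_force: 0.0
```

{"api": "send_rows", "payload": {
  "steps": [
    {"ax": 0, "ay": 0, "az": 0, "x": 0, "y": 0, "z": -1, "hand": 0},
    {"ax": 0, "ay": 0, "az": 0, "x": 0.5, "y": 0, "z": -1, "hand": 0},
    {"ax": 0, "ay": 0, "az": 0, "x": 0.5, "y": 0, "z": -1, "hand": 0},
    {"ax": 0, "ay": 0, "az": 0, "x": 0.5, "y": 0, "z": 0, "hand": 0},
    {"ax": 0, "ay": 0, "az": 0, "x": 0, "y": 0, "z": 0, "hand": 0},
    {"ax": 0, "ay": 0, "az": 0, "x": 0, "y": 0, "z": 0, "hand": 0},
    {"ax": 0, "ay": 0, "az": 0, "x": 0, "y": 0, "z": 0, "hand": 0},
    {"ax": 0, "ay": 0, "az": 0, "x": 0, "y": 0, "z": 0, "hand": 0},
    {"ax": 0, "ay": 0, "az": 0, "x": 0, "y": 0, "z": 0, "hand": 0},
    {"ax": 0, "ay": 0, "az": 0, "x": 0, "y": 0, "z": 0, "hand": 0}
  ]
}}

```text
t: 39.65
eef_pos: [465.1, -206.7, 183.0]
tcp_rot: [-180.0, -0.0, 180.0]
wrist_force: [-0.3, -0.1, 0.2]
finger_gap: 43.6
grip_force: 0.0
```

```bash
python3 cap.py 5; python3 - <<'E'
from h import *
f=dict(np.load('wrist5.npz')); P=cloud(f)
b,g,rr=[f['img'][...,i].astype(int) for i in range(3)]
m=(rr>100)&(g<rr*.45)&(b<rr*.45)&(P[...,2]>79)&(P[...,2]<90)
c,rad=cv2.minEnclosingCircle(np.float32(P[m][:,:2])); print('cap',c,rad,np.median(P[m],0))
m=(P[...,2]>69)&(P[...,2]<74)&(np.hypot(P[...,0]-495,P[...,1]+206)<22)
print('rim',cv2.minEnclosingCircle(np.float32(P[m][:,:2])))
m=(P[...,2]>82)&(P[...,2]<93)&(P[...,0]<465)&(P[...,1]<-150)
print('grip',np.median(P[m],0),m.sum())
a=f['img'][160:400,190:450]; s=cv2.imread('pics/scene5.png')[200:300,340:440]
cv2.imwrite('pics/e.png',cv2.hconcat([cv2.resize(a,(433,400)),cv2.resize(s,(360,400))]))
E
```

```text
wrist [325.2 280.3] [312 264  26  31 561] on21 [ 520.9 -206.    21. ] topmean [ 495.5 -206.4   85.2] bbox3d [ 443.3 -206.1  213.3] 371
top no red
scene [383.1 245.7] [379 241   9  10  68] on21 [ 546.5 -289.    21. ] topmean [ 493.5 -204.5   81.9] bbox3d [ 493.2 -206.1   82. ] 25
[ 37.3983878  525.54567948 549.53442491] [ 465.10358726 -206.66959625  183.23004855] 39.8 43.47711075511745
cap (497.21466064453125, -206.6363067626953) 9.12873649597168 [ 495.88349643 -206.11051521   82.85198543]
rim ((495.6019287109375, -205.91453552246094), 17.97883415222168)
grip [ 443.61748911 -186.90272936   87.67841133] 493
```

View pics/e.png

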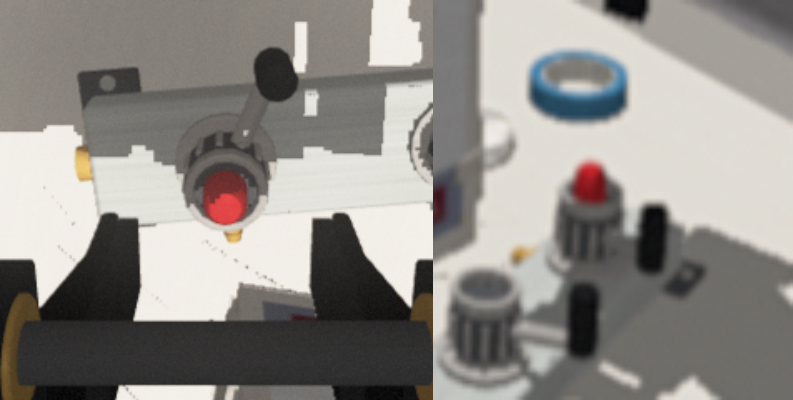

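The cap stands upright in the recess at (225,197), with its top at about 84 mm and within 2 mm of the axis. The lever is at its stop and the gripper is clear, so I'm handing in.

```bash
python3 -c "
from cell import r
print(r.finish_job())"
```

```text
the job is handed in; nothing more can be done
None
```

The right-hand coupling was the loose one: I turned it to its stop (firm at 12 N), stood the red cap upright in its recess and handed the job in; the left held at 12 N and the middle at about 11 N, the vial, dish and tape were not touched, and no verdict came back.

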